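# Turn the prep-station sign from raw meat to vegetables

### The arm

A 7-joint arm with a two-finger parallel gripper is mounted at the origin on a cart in front of the work surface, level with it; the furniture and walls round the work are solid. World frame = base frame: x ahead of the robot, y to its left, z up, the work surface at z = 0. Lengths are in mm, angles in rad, forces in N, time in s.
With the tool pointing down it reaches from about 400 to 750 mm from the base axis. Payload 19.5 kg.
Tool frame: the origin (TCP) lies at the very end of the fingers, on their centre line; the grasp point (between the pads) lies 19 mm behind it (manip.hold_point_z is the distance from the TCP to the grasp point, in mm); z points along the fingers, y is the line along which they close (so a half turn about z gives the same grasp; the last joint's range is limited). The gripper opens to 85 mm and grips with 20 to 120 N. Pads are 22 mm wide; open, the fingers measure 114 mm over their backs; the gripper's body (76 mm by 85 mm) begins 54 mm behind the grasp point. The pads swing forward as they close: fully open they stand 13 mm farther back than shut.
Start: joints at [-1.188, 0.707, -0.028, 1.485, 0.022, 0.951, -0.075], TCP at [236.963, 523.869, 193.768] pointing down, gripper open.
Joint ranges: [-2.71, 2.71], [-0.32, 2.16], [-1.57, 1.52], [0, 2.45], [-1.46, 4.6], [0, 2.02], [-2.83, 2.83]. Speed limits (rad/s): [1.89, 1.89, 2.57, 2.57, 3.01, 3.01, 3.01].

### API

Orientations are given as a 3x3 rotation matrix whose columns are the frame's x, y, z axes.
In Python, from plant import manip gives the robot as it stands.
- The arm moves only by the tool carry_out, never from a script. Its argument "moves" is a list of rows, each a list of 6 numbers: the shift along the tool's x, y, z in units of 25 mm (1.0 is 25 mm), then the turn, a rotation vector about the tool's x, y, z in units of 5 degrees (1.0 is 5 degrees). A call has 1 to 8 rows; each row shifts and turns the commanded pose from where the row before left it, along the tool's axes as they then stand; what a row does not reach is not made up. A row lasts 1/12 s, in which the tool goes at most 41.7 mm and 7.16 degrees, less where a joint would pass 70% of its speed; a pose out of reach is approached as far as the arm can. A call is refused whole if a number of a shift passes 1 or a number of a turn 1, either way. A call with a gripper value outside its range is refused whole. "gripper" is the opening, from 0 (shut) to 1 (fully open), set as the call begins (left out, the last holds). The fingers move at their own pace and stop on an object; "newtons" is the grip in N (left out, the last holds). Time passes only in rows, so rows that do not move let the fingers close. It gives the time, the measured TCP pose, the force, the opening and the grip force at its end, in the units of the state.
- manip.get_state(): the state, without advancing time (a new reading comes with each control period).
- manip.snapshot(name): name is "side" or "top" or "wrist"; returns a dict with "pixels" (400x640x3 uint8, blue, green, red), "fx", "fy", "cx", "cy" (pixels), "cam_to_world" (4x4, takes a point from camera to world coordinates); the wrist camera has in their place "mount" (4x4, takes a point from camera to tool coordinates, whose origin is the TCP and whose axes are the flange's). Camera axes: x right, y down, z forward; pixel columns grow to the right and rows downward; lengths in mm; the calibration is good to about 2 mm. The wrist camera is an equidistant fisheye: a pixel r from the principal point sees the ray r / f radians off the axis. A picture is of the moment at which its call begins: read the wrist's pose just before it. There is no depth.
- manip.hand_in(): hands the job in; it is judged then, once.
The state is a dict: "time_s": time; "joints": joint angles; "qd": joint speeds; "joint_torque": joint torques, N m; "tool_pos": TCP position; "eef_rot": TCP orientation; "wrist_force": force on the tool from outside, world axes, zero at the start; "ft_torque": the same for the moment, N m; "finger_gap": finger opening in mm; "grip_force": force on a finger pad.
Only numpy, scipy, OpenCV 4.12 (cv2) and the standard library are available. Lean on these libraries where they do the work, as an engineer would, in place of code of your own. Each camera call takes 0.05 s, during which the arm holds its last target. There are 200 camera calls.

### The job

The station has been cleaned after raw meat and laid out for vegetables, but its two-sided swivel sign still shows the red face. Draw the bolt that locks the sign, turn the sign half a turn so that the green face with the carrot looks out upright to the front, and push the bolt fully home again so that it locks the sign. Do not shift the vegetables, peeler, board or mug that stand around it.

Things in the scene. Friction and masses are not known exactly. Their poses are not given: they have to be found in the camera images.
- sign_stand: steel stand of the sign, fixed to the worktop: base 130 (x) x 224 (y) x 14 mm; two posts 26 (x) x 14 (y) mm at y = +88 and -88 mm, tops 177 mm high, hold the panel between them. Origin: centre of the underside; its front is its -x side. Outside the right post (-y) lies a barrel bolt along y, 160 mm high: its plate and collars span y = -93 to -155 mm, 24 mm wide, tops 169 mm high
- pivot (a point): point on the sign's level pivot axis, midway between the posts, 115 mm above the worktop; axes as the stand's (the pivot axis is y). The panel is 154 mm wide (y), 130 mm high and pivoted at mid height (upright it spans heights 50 to 180 mm); frame bars 18 mm thick (6 mm wide along the upper and lower edges, 12 mm at the ends), faces inside them 12 mm thick; 0.3 kg, balanced
- sign (a joint): angle of the panel about the stand's +y axis, rad, -4 to 4. 0: red face to the front; +pi or -pi: green face to the front, its picture upright. It grows as the upper edge goes away from the front (+x). No stop or catch at half a turn; the stiff pivot (about 0.1 N m) keeps the panel where it is left. It cannot turn while the bolt is in
- edge_up (a point): middle of the panel edge that is uppermost at the start, on its outside, 65 mm from the pivot; moves with the panel (z out of the edge, x across the thickness, from the red face to the green)
- edge_down (a point): middle of the panel edge that is lowermost at the start, on its outside, 65 mm from the pivot; moves with the panel (z toward the pivot, x from the red face to the green). Fingers rub hard on the frame: an edge that leans toward them must be led along its arc, up and over; a level push at it jams while it leans far
- bolt (a joint): how far the bolt is drawn, m: 0 home (8 mm inside the panel), clear of it from 0.008, fully drawn 0.016; grows as the knob goes outward along the stand's -y; slides at about 2.5 N and stays where left. The blunt 7 mm bolt enters a slot in the panel's right end, 45 mm above the pivot, 10 mm wide across the thickness (one toward either edge): within 0.03 rad of upright, else it butts on the bar
- bolt_knob (a point): the bolt's upright black knob: cylinder 15 mm across, from 172 to 206 mm above the worktop, on a thinner stem. This point is on its axis, 12 mm under its top; axes as the stand's. Room for fingers in front of it and behind it (stand's x); the bolt's collars beside it end 3 mm below the knob's underside
- tomato: bystander: red tomato, 69 mm across, on the chopping board; origin at the middle of its underside at the start
- onion: bystander: red onion, 66 mm across, on the chopping board; origin at the middle of its underside at the start
- peeler: bystander: yellow peeler, 170 mm long, on the chopping board; origin at the middle of its underside at the start
- lemon_a: bystander: larger lemon, 82 mm long, on the worktop at the right, behind the stand; origin at the middle of its underside at the start
- lemon_b: bystander: smaller lemon, 73 mm long, on the worktop at the right, behind the stand; origin at the middle of its underside at the start
- garlic: bystander: garlic bulb, 46 mm, on the worktop right of the stand, near the tall fridge whose side wall closes the worktop at y = -0.53 m; origin at the middle of its underside at the start
- mug: bystander: plain green mug, 96 mm tall, on the worktop behind the stand; origin at the middle of its underside at the start
- chopping_board: bystander: bamboo chopping board, 415 x 255 x 16 mm, fixed, on the left; origin at the centre of its underside, x along its length

How it is judged:
By the outcome, as a careful person would: the job done as asked, in the order asked, and still so for the second after the job is handed in, with the robot touching nothing.
It also fails if it takes over 64 s, if anything falls off the work surface, if the arm or the gripper's body presses on something with over 40 N, if the wrist force passes 120 N, or if a joint passes its speed limit or range.

## Working session

There is one attempt and no reset: what is moved stays moved. The work goes in short steps, Python scripts to look and compute and a tool call to move; the robot and the scene stay as the last step left them, time stands still between calls to the robot, and variables do not carry over. Pictures are saved under pics/ and viewed, at most 10 in all, crops included, and the job is handed in when it is done.

Besides the shell and the picture viewer there is one more tool, called after "Request:" in YAML: its name, and indented under it one key for each argument. carry_out: Moves the arm, as the interface text tells. Its arguments: {"type":"object","properties":{"moves":{"type":"array","items":{"type":"array","items":{"type":"number"}}},"gripper":{"type":"number"},"newtons":{"type":"number"}},"required":["moves"]}

```bash
ls; mkdir -p pics
python3 - <<'E'
from plant import manip
import cv2, numpy as np
s=manip.get_state(); print({k:np.round(v,3).tolist() for k,v in s.items()})
for n in ("side","top"):
    p=manip.snapshot(n); cv2.imwrite(f"pics/{n}0.png",p["pixels"]); print(n,p["fx"],p["fy"],p["cx"],p["cy"],np.round(p["cam_to_world"],3).tolist())
E
```

```text
pics
{'time_s': 0.0, 'joints': [-1.188, 0.707, -0.028, 1.485, 0.022, 0.951, -0.076], 'qd': [-0.002, -0.001, -0.0, 0.0, 0.0, -0.001, -0.0], 'joint_torque': [0.0, -88.323, 1.235, -23.616, 0.017, 0.007, 0.0], 'tool_pos': [236.83, 523.624, 193.339], 'eef_rot': [[-0.911, 0.412, -0.0], [0.412, 0.911, -0.001], [0.0, -0.001, -1.0]], 'wrist_force': [-0.019, 0.13, 0.096], 'ft_torque': [0.036, 0.009, 0.069], 'grip_force': 0.0, 'finger_gap': 85.343}
side 486.8257924379949 486.8257924379949 308.08666045120316 205.4639582195202 [[0.201, -0.677, 0.708, -810.321], [-0.98, -0.126, 0.157, -331.18], [-0.018, -0.725, -0.688, 1445.841], [0.0, 0.0, 0.0, 1.0]]
top 378.22873453264737 378.22873453264737 322.4116609432433 202.03772301528267 [[-0.028, -0.996, 0.083, 426.184], [-1.0, 0.028, 0.0, -23.85], [-0.002, -0.083, -0.997, 1304.019], [0.0, 0.0, 0.0, 1.0]]
```

View pics/side0.png

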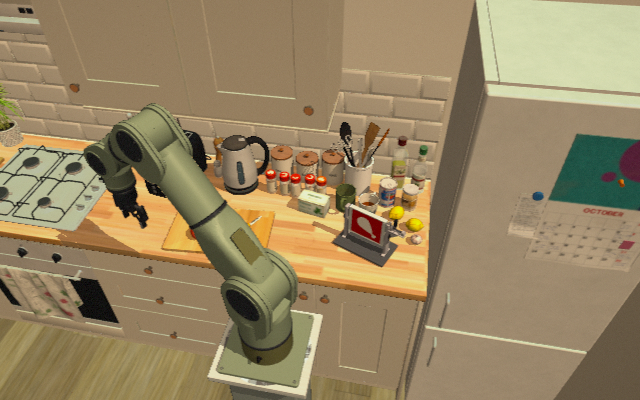

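View pics/top0.png

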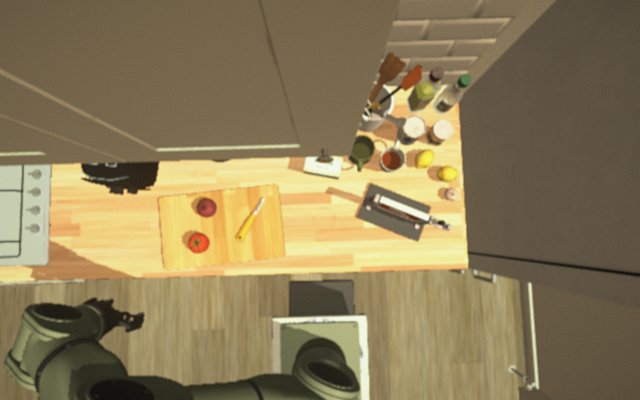

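The side view shows the sign at about (368,228) and the top view at about (397,210), with its bolt to the right at about (440,224). I'll enlarge both.

Run:
```python
import cv2, numpy as np
a=cv2.imread("pics/side0.png")[180:280,320:440]; b=cv2.imread("pics/top0.png")[160:250,345:475]
a=cv2.resize(a,(480,400),interpolation=cv2.INTER_CUBIC)
cv2.imwrite("pics/c_side.png",cv2.resize(cv2.imread("pics/side0.png")[185:270,325:432],None,fx=7,fy=7,interpolation=cv2.INTER_CUBIC))
cv2.imwrite("pics/c_top.png",cv2.resize(b,None,fx=6,fy=6,interpolation=cv2.INTER_CUBIC))
```

```text
(no output)
```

View pics/c_side.png

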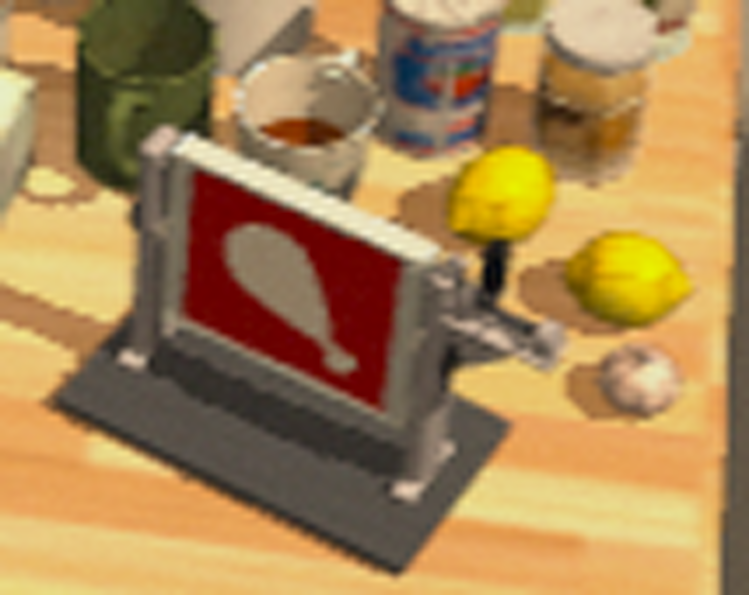

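View pics/c_top.png

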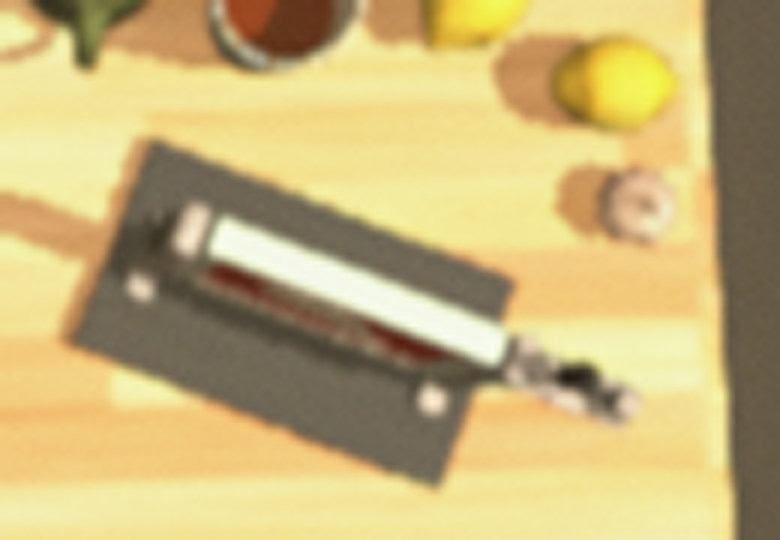

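The top crop gives base corners at (152,138), (72,340), (438,487) and (515,282), and the knob near (578,374). The side crop gives (52,403), (398,573), (508,427), and the knob top at (495,243). Next I'll fit the pose.

```bash
cat > h.py <<'E'
import numpy as np, cv2
from plant import manip
def proj(c,P):
    T=np.linalg.inv(c["cam_to_world"]); q=np.asarray(P)@T[:3,:3].T+T[:3,3]
    return np.c_[c["fx"]*q[:,0]/q[:,2]+c["cx"],c["fy"]*q[:,1]/q[:,2]+c["cy"]]
def ray(c,uv,z):
    d=c["cam_to_world"][:3,:3]@[(uv[0]-c["cx"])/c["fx"],(uv[1]-c["cy"])/c["fy"],1]; o=c["cam_to_world"][:3,3]
    return o+d*(z-o[2])/d[2]
E
python3 - <<'E'
from h import *
from scipy.optimize import least_squares
top=manip.snapshot("top"); side=manip.snapshot("side")
un=lambda p,s,o:(np.array(p)+.5)/s-.5+o
L_top=np.array([[65,112,14],[-65,112,14],[-65,-112,14],[65,-112,14],[0,88,177],[9,-77,180],[9,77,180]])
p_top=un([[152,138],[72,340],[438,487],[515,282],[192,230],[515,325],[220,216]],6,[345,160])
L_s=np.array([[-65,112,14],[-65,-112,14],[65,-112,14]])
p_s=un([[52,403],[398,573],[508,427]],7,[325,185])
def W(v,L): c,s=np.cos(v[2]),np.sin(v[2]); return L@np.array([[c,s,0],[-s,c,0],[0,0,1]])+[v[0],v[1],0]
def f(v,w=(1,1)): return np.r_[w[0]*(proj(top,W(v,L_top))-p_top).ravel(),w[1]*(proj(side,W(v,L_s))-p_s).ravel()]
for w in((1,1),(1,0),(0,1)):
    r=least_squares(f,[440,-220,-.3],args=(w,)); print(w,r.x,np.abs(r.fun).max())
r=least_squares(f,[440,-220,-.3]);print(np.round(r.fun.reshape(-1,2),1).tolist())
for n,c,uv in(("t",top,un([578,374],6,[345,160])),("s",side,un([495,243],7,[325,185]))):
    k=ray(c,uv,206); d=k[:2]-r.x[:2]; a=r.x[2]
    print(n,k,"local",d@[np.cos(a),np.sin(a)],d@[-np.sin(a),np.cos(a)])
for n,uv,z in(("garlic",[640,205],20),("lemon_b",[615,82],30),("lemonA",[475,5],35)): print(n,ray(top,un(uv,6,[345,160]),z))
for n in ("mug",): print(ray(top,[362,150],96))
E
```

```text
(1, 1) [ 4.94242641e+02 -2.66393333e+02 -4.07729628e-01] 1.3028118024402318
(1, 0) [ 4.95050174e+02 -2.66699297e+02 -4.03935143e-01] 0.9685275430272782
(0, 1) [ 4.89712356e+02 -2.65565826e+02 -4.08598287e-01] 0.5206655110905558
[[0.1, -0.7], [-0.3, 0.8], [0.3, 0.8], [0.8, -0.6], [-0.2, -0.4], [-0.9, 1.3], [-0.2, 0.4], [-0.1, -1.0], [0.4, -0.6], [0.7, -1.1]]
t [ 450.08915091 -365.41554847  206.        ] local -1.2690467626795183 -108.41272725690132
s [ 452.14394916 -368.95848562  206.        ] local 2.0221732544512117 -110.85044550752816
garlic [ 548.99075125 -463.67493866   20.        ]
lemon_b [ 618.39856168 -450.06298718   30.        ]
lemonA [ 663.86864721 -371.7015575    35.        ]
[ 692.35110484 -156.77520128   96.        ]
```

The stand is at (494,-266) with yaw -0.406, and the knob checks out at local (0,-110), which matches the bolt geometry. First I'll turn the tool so its axes match the stand's (tool x = stand y, tool y = stand x), raising it at the same time.

Request:
carry_out:
  moves:
    - [0,0,-0.4,0,0,1]
    - [0,0,-0.4,0,0,1]
    - [0,0,-0.4,0,0,1]
    - [0,0,-0.4,0,0,1]
    - [0,0,-0.4,0,0,1]
    - [0,0,-0.4,0,0,1]
    - [0,0,-0.4,0,0,1]
    - [0,0,0,0,0,1]
  gripper: 0.6

```text
time_s: 0.87
tool_pos: [237.1, 524.3, 265.3]
eef_rot: [[-0.429, 0.903, 0.001], [0.903, 0.429, 0.002], [0.001, 0.001, -1.0]]
wrist_force: [-0.3, -0.5, 1.3]
finger_gap: 51.3
grip_force: 0.0
```

Request:
carry_out:
  moves:
    - [0,0,0,0,0,1]
    - [0,0,0,0,0,1]
    - [0,0,0,0,0,1]
    - [0,0,0,0,0,1]
    - [0,0,0,0,0,1]
    - [0,0,0,0,0,1]
    - [0,0,0,0,0,1]
    - [0,0,0,0,0,1]

```text
time_s: 1.53
tool_pos: [236.9, 523.8, 263.7]
eef_rot: [[0.252, 0.968, -0.0], [0.968, -0.252, -0.0], [-0.0, -0.0, -1.0]]
wrist_force: [0.4, -0.3, 0.2]
finger_gap: 51.5
grip_force: 0.0
```

Request:
carry_out:
  moves:
    - [0,0,0,0,0,0.9]
    - [0,0,0,0,0,0.9]
    - [0,0,0,0,0,0]
    - [0,0,0,0,0,0]

```text
time_s: 1.87
tool_pos: [236.8, 523.9, 263.6]
eef_rot: [[0.394, 0.919, -0.0], [0.919, -0.394, -0.0], [-0.0, 0.0, -1.0]]
wrist_force: [-0.1, 0.3, 0.1]
finger_gap: 51.0
grip_force: 0.0
```

```bash
cat >> h.py <<'E'
S=np.array([494.,-266.,0]); A=-0.406
RS=np.array([[np.cos(A),-np.sin(A),0],[np.sin(A),np.cos(A),0],[0,0,1]])
from scipy.spatial.transform import Rotation as Ro
def st():
    s=manip.get_state(); R=np.array(s["eef_rot"]); p=np.array(s["tool_pos"])
    print("t",round(s["time_s"],2),"pos",p.round(1),"local",(RS.T@(p-S)).round(1),"gap",round(s["finger_gap"],1),"grip",round(s["grip_force"],1))
    print("F local",(RS.T@s["wrist_force"]).round(1),"j",np.round(s["joints"],2)); 
    print("R in stand\n",(RS.T@R).round(3)); return p,R
def to(local,tilt=0):
    """shift (tool units) to a stand-local TCP, turn units to tool-down pitched by tilt about stand y (tilt<0: gripper toward robot)"""
    p,R=st(); d=R.T@(S+RS@np.array(local,float)-p)/25
    Rt=RS@Ro.from_rotvec([0,tilt,0]).as_matrix()@np.array([[0,1,0],[1,0,0],[0,0,-1.]])
    print("shift",d.round(2),"turn",(np.degrees(Ro.from_matrix(R.T@Rt).as_rotvec())/5).round(2))
E
python3 -c "
from h import *
to([-280,150,240])
to([0,-110,240])"
```

```text
t 1.87 pos [236.8 523.9 263.6] local [-548.2  624.1  263.6] gap 51.0 grip 0.0
F local [-0.2  0.2  0.1] j [-1.41  0.67  0.44  1.37 -0.29  1.16 -1.35]
R in stand
 [[-0.001  1.     0.   ]
 [ 1.     0.001 -0.   ]
 [-0.     0.    -1.   ]]
shift [-18.98  10.71   0.95] turn [0.   0.01 0.01]
t 1.87 pos [236.8 523.9 263.6] local [-548.2  624.1  263.6] gap 51.0 grip 0.0
F local [-0.2  0.2  0.1] j [-1.41  0.67  0.44  1.37 -0.29  1.16 -1.35]
R in stand
 [[-0.001  1.     0.   ]
 [ 1.     0.001 -0.   ]
 [-0.     0.    -1.   ]]
shift [-29.39  21.89   0.96] turn [0.   0.01 0.01]
```

Request:
carry_out:
  moves:
    - [-1,1,0,0,0,0]
    - [-1,1,0,0,0,0]
    - [-1,1,0,0,0,0]
    - [-1,1,0,0,0,0]
    - [-1,1,0,0,0,0]
    - [-1,1,0,0,0,0]
    - [-1,1,0,0,0,0]
    - [-1,1,0,0,0,0]

```text
time_s: 2.53
tool_pos: [341.6, 259.4, 263.9]
eef_rot: [[0.393, 0.92, 0.0], [0.92, -0.393, 0.0], [0.0, 0.0, -1.0]]
wrist_force: [1.1, -0.4, 0.0]
finger_gap: 51.2
grip_force: 0.0
```

Request:
carry_out:
  moves:
    - [-1,1,0,0,0,0]
    - [-1,1,0,0,0,0]
    - [-1,1,0,0,0,0]
    - [-1,1,0,0,0,0]
    - [-1,1,0,0,0,0]
    - [-1,1,0,0,0,0]
    - [-1,1,0,0,0,0]
    - [-1,1,0,0,0,0]

```text
time_s: 3.2
tool_pos: [446.1, -3.6, 264.0]
eef_rot: [[0.393, 0.92, 0.0], [0.92, -0.393, 0.0], [0.0, 0.0, -1.0]]
wrist_force: [0.5, 0.7, -0.0]
finger_gap: 51.4
grip_force: 0.0
```

Request:
carry_out:
  moves:
    - [-1,0.4,0,0,0,0]
    - [-1,0.4,0,0,0,0]
    - [-1,0.4,0,0,0,0]
    - [-1,0.4,0,0,0,0]
    - [-1,0.4,0,0,0,0]
    - [-1,0.4,0,0,0,0]
    - [-1,0.4,0,0,0,0]
    - [-1,0.4,0,0,0,0]

```text
time_s: 3.87
tool_pos: [439.7, -218.5, 263.9]
eef_rot: [[0.393, 0.919, 0.0], [0.919, -0.393, -0.0], [0.0, 0.0, -1.0]]
wrist_force: [1.5, -0.2, -0.5]
finger_gap: 51.1
grip_force: 0.0
```

Request:
carry_out:
  moves:
    - [-1,0.4,0,0,0,0]
    - [-1,0.4,0,0,0,0]
    - [-1,0.4,0,0,0,0]
    - [-1,0.4,0,0,0,0]
    - [-1,0.4,0,0,0,0]
    - [0,0,0,0,0,0]
    - [0,0,0,0,0,0]

```text
time_s: 4.45
tool_pos: [435.8, -352.8, 263.5]
eef_rot: [[0.396, 0.918, -0.001], [0.918, -0.396, -0.0], [-0.0, -0.0, -1.0]]
wrist_force: [-0.1, 0.3, -0.1]
finger_gap: 51.0
grip_force: 0.0
```

```bash
python3 -c "
from h import *
to([0,-110,178])
w=manip.snapshot('wrist'); cv2.imwrite('pics/w1.png',w['pixels']); print({k:v for k,v in w.items() if k!='pixels'})"
```

```text
t 4.45 pos [ 435.8 -352.8  263.5] local [ -19.2 -102.7  263.5] gap 51.0 grip 0.0
F local [-0.3  0.3 -0.1] j [ 0.43  0.64  0.38  1.42 -0.25  1.12  0.44]
R in stand
 [[ 0.001  1.    -0.   ]
 [ 1.    -0.001 -0.   ]
 [-0.    -0.    -1.   ]]
shift [-0.29  0.77  3.42] turn [-0.01  0.   -0.01]
{'fx': 309.70691628693146, 'fy': 309.70691628693146, 'cx': 321.40287707752066, 'cy': 202.42554398757002, 'mount': array([[-2.04158566e-04, -9.64898907e-01, -2.62621508e-01,
         6.65059007e+01],
       [ 9.99999943e-01, -1.26615175e-04, -3.12189626e-04,
         1.13233541e+00],
       [ 2.67979561e-04, -2.62621557e-01,  9.64898879e-01,
        -1.80143110e+02],
       [ 0.00000000e+00,  0.00000000e+00,  0.00000000e+00,
         1.00000000e+00]])}
```

View pics/w1.png

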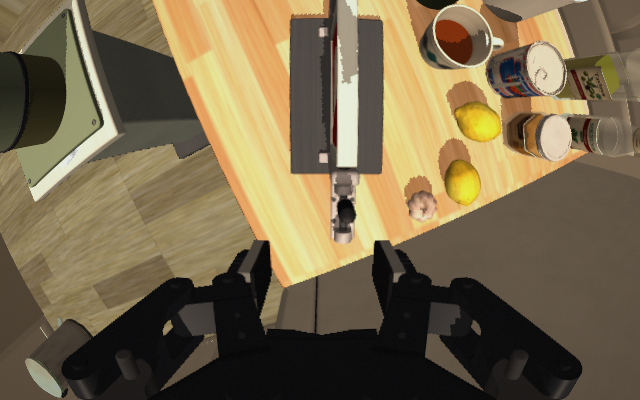

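The wrist view shows the bolt knob around (347,210) and the panel top edge running up from (346,165). I'll check this against the pose fit.

```bash
cat >> h.py <<'E'
def wproj(P,p,R,w):
    T=np.eye(4);T[:3,:3]=R;T[:3,3]=p; T=T@w["mount"]; q=T[:3,:3].T@(S+RS@np.array(P,float)-T[:3,3])
    r=np.hypot(q[0],q[1]); th=np.arctan2(r,q[2]); return np.array([w["cx"],w["cy"]])+w["fx"]*th*q[:2]/r
E
python3 - <<'E'
from h import *
p,R=st(); w=manip.snapshot('wrist')
for n,P in dict(ktop=[0,-110,206],kbot=[0,-110,172],panR_f=[-9,-77,180],panR_b=[9,-77,180],base_rb=[65,-112,14],base_rf=[-65,-112,14],post=[-13,-88,177]).items(): print(n,wproj(P,p,R,w).round(1))
E
python3 -c "
import cv2
cv2.imwrite('pics/w1c.png',cv2.resize(cv2.imread('pics/w1.png')[125:250,280:400],None,fx=5,fy=4.8*5/4.8,interpolation=cv2.INTER_CUBIC)[:600])"
```

```text
t 4.5 pos [ 436.3 -351.6  263.6] local [ -19.2 -101.5  263.6] gap 51.2 grip 0.0
F local [ 0.1  0.4 -0.1] j [ 0.43  0.64  0.38  1.42 -0.25  1.12  0.44]
R in stand
 [[-0.  1. -0.]
 [ 1.  0.  0.]
 [ 0. -0. -1.]]
ktop [344.  214.8]
kbot [341.4 203.6]
panR_f [332.1 169.1]
panR_b [352.9 169.2]
base_rb [379.9 175.4]
base_rf [288.4 175.2]
post [327.3 180.9]
```

View pics/w1c.png

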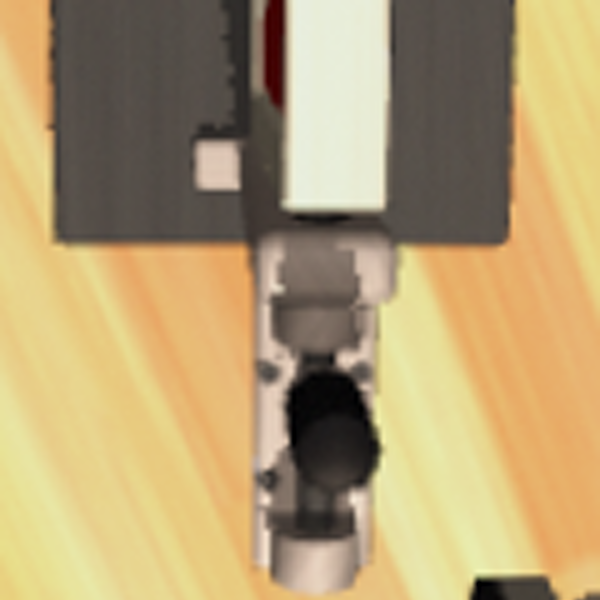

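The base and panel sit about 3.6 mm farther in local x and 2.4 mm in y than the fit gave, and the knob top is at full-frame pixel (348,215). I'll correct the stand pose and lower onto the knob.

```bash
echo 'S=S+RS@np.array([3.5,2.2,0])' >> h.py
```

Request:
carry_out:
  moves:
    - [-0.31,0.9,0,0,0,0]
    - [0,0,0.8,0,0,0]
    - [0,0,0.8,0,0,0]
    - [0,0,0.8,0,0,0]
    - [0,0,0.8,0,0,0]
    - [0,0,0.1,0,0,0]
    - [0,0,0,0,0,0]
    - [0,0,0,0,0,0]

```text
time_s: 5.22
tool_pos: [454.5, -367.6, 182.5]
eef_rot: [[0.395, 0.919, 0.001], [0.919, -0.395, -0.001], [-0.0, 0.001, -1.0]]
wrist_force: [-0.0, 0.1, 0.5]
finger_gap: 51.3
grip_force: 0.0
```

Request:
carry_out:
  moves:
    - [0,0,0,0,0,0]
    - [0,0,0,0,0,0]
    - [0,0,0,0,0,0]
    - [0,0,0,0,0,0]
    - [0,0,0,0,0,0]
    - [0,0,0,0,0,0]
    - [0,0,0,0,0,0]
    - [0,0,0,0,0,0]
  gripper: 0
  newtons: 25

```text
time_s: 5.88
tool_pos: [453.9, -367.8, 181.3]
eef_rot: [[0.396, 0.918, -0.0], [0.918, -0.396, -0.0], [-0.0, -0.0, -1.0]]
wrist_force: [0.1, -1.1, 0.2]
finger_gap: 0.1
grip_force: 0.0
```

```bash
python3 -c "
from h import *
st()"
```

```text
t 5.88 pos [ 453.9 -367.8  181.3] local [-1.000e-01 -1.116e+02  1.813e+02] gap 0.1 grip 0.0
F local [ 0.5 -1.   0.2] j [ 0.46  0.76  0.34  1.47 -0.29  0.96  0.48]
R in stand
 [[ 0.001  1.    -0.   ]
 [ 1.    -0.001 -0.   ]
 [-0.    -0.    -1.   ]]
```

The gap closed to 0.1 mm, so the grasp missed the knob. I'll look with the wrist camera.

Run:
```python
from h import *
p,R=st(); w=manip.snapshot('wrist'); cv2.imwrite('pics/w2.png',cv2.resize(w['pixels'][100:350,160:480],None,fx=2.4,fy=2.4))
for P in ([0,-112,206],[0,-124,206],[0,-77,180]): print(P,(wproj(P,p,R,w)-[160,100])*2.4)
```

```text
t 5.88 pos [ 453.9 -367.8  181.3] local [-1.000e-01 -1.116e+02  1.813e+02] gap 0.1 grip 0.0
F local [ 0.5 -1.   0.2] j [ 0.46  0.76  0.34  1.47 -0.29  0.96  0.48]
R in stand
 [[ 0.001  1.    -0.   ]
 [ 1.    -0.001 -0.   ]
 [-0.    -0.    -1.   ]]
[0, -112, 206] [383.07305034 350.45849979]
[0, -124, 206] [383.26661178 397.46902347]
[0, -77, 180] [383.23427384 177.76462667]
```

View pics/w2.png

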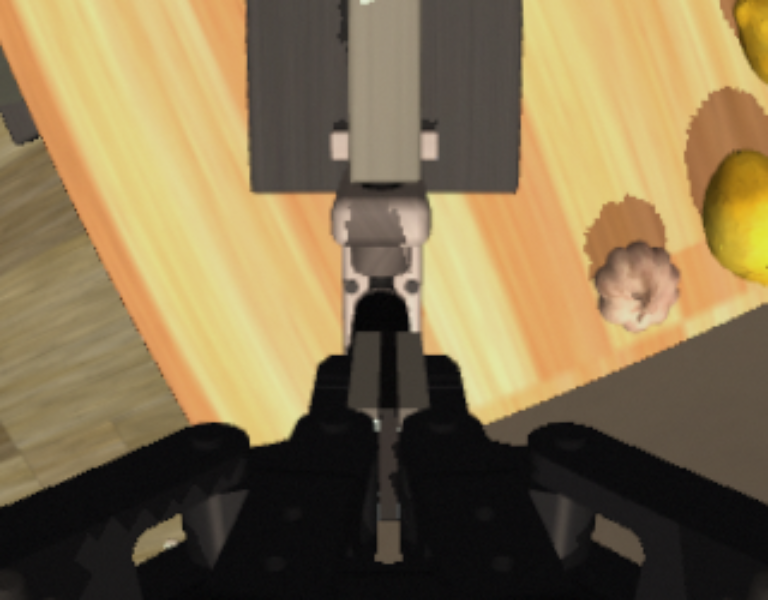

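Run:
```python
from h import *
p,R=st(); w=manip.snapshot('wrist')
for P in ([0,-100.6,181],[0,-122.6,181],[11,-100.6,181],[0,-100.6,200],[0,-104.5,172],[0,-104.5,206],[0,-112,181],[0,-93,169],[0,-155,169],[65,-112,14],[13,-95,177]): print(P,((wproj(P,p,R,w)-[160,100])*2.4).round())
```

```text
t 5.93 pos [ 453.9 -367.8  181.3] local [-1.000e-01 -1.115e+02  1.813e+02] gap -0.0 grip 0.0
F local [-0.5 -0.4 -0.5] j [ 0.46  0.76  0.34  1.47 -0.29  0.96  0.48]
R in stand
 [[ 0.001  1.    -0.   ]
 [ 1.    -0.001 -0.   ]
 [-0.    -0.    -1.   ]]
[0, -100.6, 181] [383. 270.]
[0, -122.6, 181] [384. 350.]
[11, -100.6, 181] [427. 270.]
[0, -100.6, 200] [383. 295.]
[0, -104.5, 172] [384. 274.]
[0, -104.5, 206] [383. 320.]
[0, -112, 181] [384. 312.]
[0, -93, 169] [384. 230.]
[0, -155, 169] [384. 434.]
[65, -112, 14] [521. 190.]
[13, -95, 177] [434. 245.]
```

Run:
```python
from h import *
print(manip.hold_point_z,[a for a in dir(manip) if a[0]!='_'], manip.get_state()["finger_gap"])
```

```text
18.700000000000003 ['PlanningError', 'get_state', 'hand_in', 'hold_point_z', 'snapshot'] -0.18084632599844558
```

The fingers hide the top of the knob, so they closed above it and the tips are higher than I assumed. I'll open, go lower alongside the knob, and close again.

Request:
carry_out:
  moves:
    - [0,0,0,0,0,0]
    - [0,0,0,0,0,0]
    - [0,0,0,0,0,0]
    - [0,0,0,0,0,0]
    - [0,0,0,0,0,0]
    - [0,0,0.3,0,0,0]
    - [0,0,0.3,0,0,0]
    - [0,0,0,0,0,0]
  gripper: 0.6

```text
time_s: 6.65
tool_pos: [453.5, -367.2, 164.6]
eef_rot: [[0.396, 0.918, -0.002], [0.918, -0.396, 0.001], [0.001, -0.002, -1.0]]
wrist_force: [0.2, 0.0, -1.1]
finger_gap: 50.9
grip_force: 0.0
```

Request:
carry_out:
  moves:
    - [0,0,0,0,0,0]
    - [0,0,0,0,0,0]
    - [0,0,0,0,0,0]
    - [0,0,0,0,0,0]
    - [0,0,0,0,0,0]
    - [0,0,0,0,0,0]
    - [0,0,0,0,0,0]
  gripper: 0

```text
time_s: 7.23
tool_pos: [452.7, -367.4, 166.5]
eef_rot: [[0.397, 0.918, -0.002], [0.918, -0.397, 0.001], [0.0, -0.003, -1.0]]
wrist_force: [-8.9, 5.0, 5.9]
finger_gap: 11.6
grip_force: 24.4
```

Run:
```python
from h import *
p,R=st(); w=manip.snapshot('wrist'); cv2.imwrite('pics/w3.png',w['pixels'])
s=manip.snapshot('side')['pixels']; cv2.imwrite('pics/s3.png',s)
a=cv2.resize(w['pixels'][150:300,240:400],(400,375)); b=cv2.resize(s[160:280,340:440],(400,480),interpolation=cv2.INTER_CUBIC)
c=np.zeros((480,800,3),np.uint8); c[:375,:400]=a; c[:,400:]=b; cv2.imwrite('pics/c3.png',c)
```

```text
t 7.23 pos [ 452.7 -367.4  166.5] local [  -1.4 -111.7  166.5] gap 11.6 grip 24.4
F local [-10.1   1.1   5.9] j [ 0.46  0.78  0.34  1.5  -0.3   0.92  0.48]
R in stand
 [[ 0.002  1.    -0.003]
 [ 1.    -0.002  0.   ]
 [ 0.    -0.003 -1.   ]]
```

View pics/c3.png

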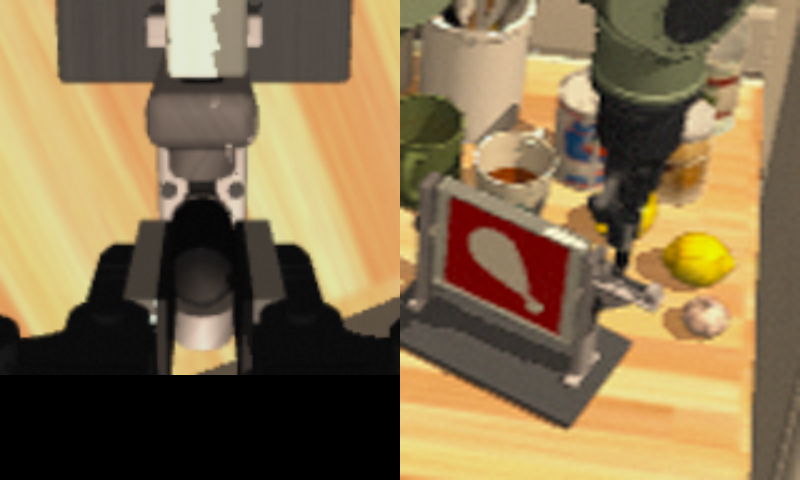

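The knob, at (205,270) in the left half, is now between the pads. They hold only its upper part and sit a little to +x, so I'll regrip 14 mm lower and 2 mm toward the front.

Request:
carry_out:
  moves:
    - [0,0,0,0,0,0]
    - [0,0,0,0,0,0]
    - [0,-0.08,0,0,0,0]
    - [0,0,0.3,0,0,0]
    - [0,0,0.26,0,0,0]
    - [0,0,0,0,0,0]
  gripper: 0.5

```text
time_s: 7.83
tool_pos: [451.7, -366.6, 150.8]
eef_rot: [[0.396, 0.918, -0.001], [0.918, -0.396, 0.001], [0.0, -0.002, -1.0]]
wrist_force: [0.6, -0.1, -0.6]
finger_gap: 42.7
grip_force: 0.0
```

Request:
carry_out:
  moves:
    - [0,0,0,0,0,0]
    - [0,0,0,0,0,0]
    - [0,0,0,0,0,0]
    - [0,0,0,0,0,0]
    - [0,0,0,0,0,0]
    - [0,0,0,0,0,0]
  gripper: 0

```text
time_s: 8.33
tool_pos: [452.1, -367.1, 152.5]
eef_rot: [[0.396, 0.918, 0.0], [0.918, -0.396, -0.0], [-0.0, 0.0, -1.0]]
wrist_force: [0.1, -1.2, 1.7]
finger_gap: 13.7
grip_force: 24.5
```

```bash
python3 -c "
from h import *
st()"
```

```text
t 8.33 pos [ 452.1 -367.1  152.5] local [  -2.  -111.6  152.5] gap 13.7 grip 24.5
F local [ 0.6 -1.   1.7] j [ 0.47  0.79  0.33  1.52 -0.3   0.88  0.49]
R in stand
 [[ 0.001  1.     0.   ]
 [ 1.    -0.001 -0.   ]
 [-0.     0.    -1.   ]]
```

Solid grip, with no side force. Now I'll draw the bolt 16 mm, and move the grip a little beyond.

Request:
carry_out:
  moves:
    - [-0.2,0,0,0,0,0]
    - [-0.2,0,0,0,0,0]
    - [-0.2,0,0,0,0,0]
    - [-0.06,0,0,0,0,0]
    - [0,0,0,0,0,0]
    - [0,0,0,0,0,0]

```text
time_s: 8.83
tool_pos: [445.8, -381.8, 152.4]
eef_rot: [[0.396, 0.918, 0.001], [0.918, -0.396, 0.001], [0.001, 0.0, -1.0]]
wrist_force: [2.8, 7.3, 4.5]
finger_gap: 13.8
grip_force: 25.0
```

```bash
python3 -c "
from h import *
st()"
```

```text
t 8.83 pos [ 445.8 -381.8  152.4] local [  -2.  -127.6  152.4] gap 13.8 grip 25.0
F local [-0.3  7.8  4.5] j [ 0.5   0.8   0.33  1.5  -0.3   0.89  0.51]
R in stand
 [[ 0.001  1.     0.   ]
 [ 1.    -0.001  0.001]
 [ 0.001  0.    -1.   ]]
```

The bolt came out 16 mm and reached its stop. I'll release it, then touch the fixed right post's top (177 mm) with shut fingers to learn where the fingertips really are.

Request:
carry_out:
  moves:
    - [0,0,0,0,0,0]
    - [0,0,0,0,0,0]
    - [0,0,0,0,0,0]
    - [0,0,-0.9,0,0,0]
    - [0,0,-0.9,0,0,0]
    - [0,0,-0.8,0,0,0]
    - [0.7,0,0,0,0,0]
    - [0.8,0,0,0,0,0]
  gripper: 0.5

```text
time_s: 9.5
tool_pos: [460.0, -348.9, 218.3]
eef_rot: [[0.398, 0.917, 0.001], [0.917, -0.398, -0.002], [-0.001, 0.002, -1.0]]
wrist_force: [-0.1, 0.2, -1.1]
finger_gap: 42.7
grip_force: 0.0
```

Request:
carry_out:
  moves:
    - [0,0,0,0,0,0]
    - [0,0,0,0,0,0]
    - [0,0,0,0,0,0]
    - [0,0,0,0,0,0]
    - [0,0,0.7,0,0,0]
    - [0,0,0.7,0,0,0]
    - [0,0,0.4,0,0,0]
    - [0,0,0,0,0,0]
  gripper: 0

```text
time_s: 10.17
tool_pos: [459.4, -347.8, 170.5]
eef_rot: [[0.397, 0.918, -0.003], [0.918, -0.397, 0.001], [0.0, -0.003, -1.0]]
wrist_force: [-0.7, 0.7, 0.6]
finger_gap: 0.1
grip_force: 0.0
```

Request:
carry_out:
  moves:
    - [0,0,0.1,0,0,0]
    - [0,0,0.1,0,0,0]
    - [0,0,0.1,0,0,0]
    - [0,0,0,0,0,0]

```text
time_s: 10.5
tool_pos: [460.4, -347.9, 164.8]
eef_rot: [[0.396, 0.918, 0.0], [0.918, -0.396, -0.0], [-0.0, 0.0, -1.0]]
wrist_force: [-0.4, -0.7, -0.7]
finger_gap: -0.0
grip_force: 0.0
```

```bash
python3 -c "
from h import *
st()"
```

```text
t 10.5 pos [ 460.4 -347.9  164.8] local [ -2.1 -90.7 164.8] gap -0.0 grip 0.0
F local [-0.1 -0.8 -0.7] j [ 0.43  0.77  0.34  1.52 -0.3   0.9   0.45]
R in stand
 [[ 0.001  1.     0.   ]
 [ 1.    -0.001 -0.   ]
 [-0.     0.    -1.   ]]
```

Request:
carry_out:
  moves:
    - [0,0,0.1,0,0,0]
    - [0,0,0.1,0,0,0]
    - [0,0,0.1,0,0,0]
    - [0,0,0,0,0,0]

```text
time_s: 10.83
tool_pos: [460.3, -347.6, 156.9]
eef_rot: [[0.396, 0.918, -0.001], [0.918, -0.396, 0.0], [0.0, -0.001, -1.0]]
wrist_force: [0.2, 0.1, 0.8]
finger_gap: -0.1
grip_force: 0.0
```

Request:
carry_out:
  moves:
    - [0,0,0.1,0,0,0]
    - [0,0,0.1,0,0,0]
    - [0,0,0,0,0,0]

```text
time_s: 11.08
tool_pos: [460.3, -347.6, 151.8]
eef_rot: [[0.396, 0.918, -0.0], [0.918, -0.396, 0.0], [0.0, -0.001, -1.0]]
wrist_force: [0.1, -0.4, 0.5]
finger_gap: -0.2
grip_force: 0.0
```

Request:
carry_out:
  moves:
    - [0,0,0.1,0,0,0]
    - [0,0,0.1,0,0,0]
    - [0,0,0,0,0,0]

```text
time_s: 11.33
tool_pos: [460.3, -347.6, 146.8]
eef_rot: [[0.396, 0.918, -0.0], [0.918, -0.396, 0.0], [0.0, -0.001, -1.0]]
wrist_force: [-0.8, 1.2, -1.4]
finger_gap: 0.2
grip_force: 0.0
```

Request:
carry_out:
  moves:
    - [0,0,0.1,0,0,0]
    - [0,0,0.1,0,0,0]
    - [0,0,0,0,0,0]

```text
time_s: 11.58
tool_pos: [460.3, -347.6, 141.8]
eef_rot: [[0.396, 0.918, -0.001], [0.918, -0.396, 0.0], [0.0, -0.001, -1.0]]
wrist_force: [0.4, -0.7, 0.1]
finger_gap: -0.1
grip_force: 0.0
```

Request:
carry_out:
  moves:
    - [0,0,0.1,0,0,0]
    - [0,0,0.1,0,0,0]
    - [0,0,0,0,0,0]

```text
time_s: 11.83
tool_pos: [460.7, -348.0, 139.4]
eef_rot: [[0.396, 0.918, 0.002], [0.918, -0.396, -0.001], [0.0, 0.002, -1.0]]
wrist_force: [-6.7, 7.1, 38.3]
finger_gap: 0.1
grip_force: 19.2
```

Request:
carry_out:
  moves:
    - [0,0,0.1,0,0,0]
    - [0,0,0,0,0,0]

```text
time_s: 12.0
tool_pos: [460.9, -348.1, 139.2]
eef_rot: [[0.396, 0.918, 0.004], [0.918, -0.396, -0.001], [0.0, 0.004, -1.0]]
wrist_force: [-17.5, 17.6, 79.6]
finger_gap: -0.1
grip_force: 40.2
```

The shut fingertips meet the 177 mm post at TCP z of about 139, so the real tips lie 38 mm behind the reported TCP. I'll account for that from here: back off upward, then go over behind the panel's middle.

Request:
carry_out:
  moves:
    - [0,0,-0.8,0,0,0]
    - [0,0,-0.9,0,0,0]
    - [0,0,-0.7,0,0,0]
    - [0.9,0.4,0,0,0,0]
    - [0.9,0.4,0,0,0,0]
    - [0.9,0.4,0,0,0,0]
    - [0.9,0.4,0,0,0,0]
    - [0,0,0,0,0,0]

```text
time_s: 12.67
tool_pos: [536.2, -276.7, 194.2]
eef_rot: [[0.391, 0.92, 0.001], [0.92, -0.391, 0.002], [0.002, 0.0, -1.0]]
wrist_force: [0.2, 0.4, 0.2]
finger_gap: 0.0
grip_force: 0.0
```

```bash
cat >> h.py <<'E'
S=S+RS@np.array([-2,0,0]); TIP=-38.
def pose(T,phi):  # stand-local tip centre -> world TCP, R
    R=RS@Ro.from_rotvec([0,-phi,0]).as_matrix()@np.array([[0,1,0],[1,0,0],[0,0,-1.]])
    return S+RS@np.array(T,float)-R@[0,0,TIP], R
def units(p,R,T,phi):
    q,Q=pose(T,phi); return np.r_[R.T@(q-p)/25, np.degrees(Ro.from_matrix(R.T@Q).as_rotvec())/5]
def arc(th,r=42,h=12,press=0):
    th=np.radians(th); phi=-th/4; al=-th-phi
    n=np.array([np.cos(th),0,-np.sin(th)]);u=np.array([np.sin(th),0,np.cos(th)])
    return np.array([0,0,115])+r*u+(9+h*abs(np.cos(al))-press)*n, phi
E
python3 - <<'E'
from h import *
p,R=st()
print("tip",(RS.T@(p+R@[0,0,TIP]-S)).round(1))
print("to hook",units(p,R,[40,0,157],0).round(2))
p,R=pose(*arc(0)); print("first",arc(0)[0])
for t in range(-10,-181,-10):
    T,f=arc(t); print(t,T.round(0),units(p,R,T,f).round(2)); p,R=pose(T,f)
E
```

```text
t 12.67 pos [ 536.2 -276.7  194.2] local [ 41.5   4.6 194.2] gap 0.0 grip 0.0
F local [0.1 0.4 0.2] j [ 0.26  0.78  0.37  1.38 -0.3   1.04  0.28]
R in stand
 [[-0.004  1.     0.   ]
 [ 1.     0.004  0.002]
 [ 0.002  0.    -1.   ]]
tip [ 41.5   4.5 232.2]
to hook [-0.19 -0.06  3.01  0.   -0.03  0.05]
first [ 21.   0. 157.]
-10 [ 13.   0. 160.] [ 0.   -0.24 -0.12 -0.5  -0.    0.  ]
-20 [  5.   0. 162.] [-0.   -0.26 -0.08 -0.5   0.   -0.  ]
-30 [ -4.   0. 161.] [ 0.   -0.28 -0.03 -0.5  -0.    0.  ]
-40 [-12.   0. 160.] [-0.   -0.28  0.02 -0.5   0.   -0.  ]
-50 [-20.   0. 156.] [-0.   -0.28  0.08 -0.5  -0.    0.  ]
-60 [-28.   0. 151.] [ 0.   -0.26  0.13 -0.5   0.   -0.  ]
-70 [-34.   0. 145.] [-0.   -0.24  0.18 -0.5   0.    0.  ]
-80 [-39.   0. 137.] [ 0.   -0.21  0.23 -0.5  -0.    0.  ]
-90 [-42.   0. 129.] [-0.   -0.17  0.27 -0.5  -0.   -0.  ]
-100 [-43.   0. 120.] [ 0.   -0.13  0.31 -0.5   0.    0.  ]
-110 [-43.   0. 111.] [-0.   -0.07  0.33 -0.5  -0.    0.  ]
-120 [-41.   0. 102.] [-0.   -0.02  0.35 -0.5   0.   -0.  ]
-130 [-39.   0.  96.] [-0.    0.02  0.23 -0.5  -0.    0.  ]
-140 [-36.   0.  91.] [ 0.    0.04  0.24 -0.5   0.   -0.  ]
-150 [-33.   0.  85.] [ 0.    0.06  0.25 -0.5   0.   -0.  ]
-160 [-28.   0.  81.] [-0.    0.09  0.25 -0.5   0.    0.  ]
-170 [-23.   0.  76.] [-0.    0.12  0.26 -0.5   0.   -0.  ]
-180 [-17.   0.  73.] [ 0.    0.15  0.26 -0.5   0.    0.  ]
```

Request:
carry_out:
  moves:
    - [-0.19,0,0.75,0,0,0]
    - [0,0,0.75,0,0,0]
    - [0,0,0.75,0,0,0]
    - [0,0,0.75,0,0,0]
    - [0,-0.3,0,0,0,0]
    - [0,-0.3,0,0,0,0]
    - [0,-0.25,0,0,0,0]
    - [0,0,0,0,0,0]

```text
time_s: 13.33
tool_pos: [510.7, -276.8, 120.0]
eef_rot: [[0.396, 0.918, -0.0], [0.918, -0.396, 0.0], [-0.0, -0.0, -1.0]]
wrist_force: [0.2, -0.2, 1.2]
finger_gap: -0.1
grip_force: 0.0
```

Request:
carry_out:
  moves:
    - [0,-0.24,-0.12,-0.5,0,0]
    - [0,-0.26,-0.08,-0.5,0,0]
    - [0,-0.28,-0.03,-0.5,0,0]
    - [0,-0.28,0.02,-0.5,0,0]
    - [0,0,0,0,0,0]

```text
time_s: 13.75
tool_pos: [485.6, -266.1, 123.7]
eef_rot: [[0.397, 0.904, 0.161], [0.918, -0.391, -0.07], [0.0, 0.175, -0.985]]
wrist_force: [-1.3, -0.1, 0.1]
finger_gap: -0.2
grip_force: 0.0
```

Run:
```python
from h import *
p,R=st(); print("tip",(RS.T@(p+R@[0,0,TIP]-S)).round(1)); s=manip.snapshot('side')['pixels']
cv2.imwrite('pics/s4.png',s); w=manip.snapshot('wrist'); cv2.imwrite('pics/w4.png',w['pixels'])
```

```text
t 13.75 pos [ 485.6 -266.1  123.7] local [ -9.2  -5.6 123.7] gap -0.2 grip 0.0
F local [-1.1 -0.6  0.1] j [ 0.32  0.72  0.23  1.88 -0.42  0.41  0.44]
R in stand
 [[ 0.002  0.985  0.175]
 [ 1.    -0.002 -0.   ]
 [ 0.     0.175 -0.985]]
tip [-15.9  -5.6 161.1]
```

```bash
cat >> h.py <<'E'
def colors(img):
    c=img[185:265,325:415]; hsv=cv2.cvtColor(c,cv2.COLOR_BGR2HSV); H,Sa,V=cv2.split(hsv)
    r=((H<6)|(H>172))&(Sa>170); g=(H>38)&(H<90)&(Sa>90)
    out={}
    for n,m in(("red",r),("green",g)):
        y,x=np.nonzero(m); out[n]=(int(m.sum()),[int(x.mean())+325,int(y.mean())+185] if len(x) else None)
    return out
E
python3 - <<'E'
from h import *
for f in("side0","s3","s4"): print(f,colors(cv2.imread(f"pics/{f}.png")))
E
```

```text
side0 {'red': (460, [366, 225]), 'green': (0, None)}
s3 {'red': (457, [366, 225]), 'green': (0, None)}
s4 {'red': (2, [392, 197]), 'green': (1, [398, 226])}
```

The red face is no longer visible from the side camera, so the panel has tilted as planned. Continuing along the arc.

Request:
carry_out:
  moves:
    - [0,-0.28,0.08,-0.5,0,0]
    - [0,-0.26,0.13,-0.5,0,0]
    - [0,-0.24,0.18,-0.5,0,0]
    - [0,-0.21,0.23,-0.5,0,0]
    - [0,0,0,0,0,0]

```text
time_s: 14.27
tool_pos: [473.7, -261.4, 110.5]
eef_rot: [[0.396, 0.868, 0.299], [0.918, -0.376, -0.124], [0.005, 0.324, -0.946]]
wrist_force: [0.3, -0.5, -0.1]
finger_gap: -0.2
grip_force: 0.0
```

Run:
```python
from h import *
p,R=st(); print("tip",(RS.T@(p+R@[0,0,TIP]-S)).round(1)); s=manip.snapshot('side')['pixels']
cv2.imwrite('pics/s5.png',s); print(colors(s))
```

```text
t 14.27 pos [ 473.7 -261.4  110.5] local [-22.   -6.  110.5] gap -0.2 grip 0.0
F local [ 0.4 -0.3 -0.1] j [ 0.48  0.7  -0.03  2.11 -0.54  0.    0.59]
R in stand
 [[ 0.001  0.946  0.324]
 [ 1.    -0.003  0.004]
 [ 0.005  0.324 -0.946]]
tip [-34.3  -6.2 146.5]
{'red': (2, [392, 197]), 'green': (202, [371, 225])}
```

The wrist joint reached its limit at 20° tilt. I'll finish the frontal push with a 12° tilt up to about -160°, which a clearance check says is safe, then grip the top edge from above.

```bash
cat >> h.py <<'E'
def arc2(th,phi,r=42,h=12,press=0,y=-6):
    th=np.radians(th); al=-th-phi
    n=np.array([np.cos(th),0,-np.sin(th)]);u=np.array([np.sin(th),0,np.cos(th)])
    return np.array([0,y,115])+r*u+(9+h*abs(np.cos(al))-press)*n, phi
E
python3 - <<'E'
from h import *
p,R=st(); f=np.radians(12)
for t in range(-80,-166,-10):
    T,f=arc2(t,f); print(t,T.round(0),units(p,R,T,f).round(2)); p,R=pose(T,f)
E
```

```text
t 14.32 pos [ 474.8 -262.7  111.1] local [-20.4  -6.7 111.1] gap -0.0 grip 0.0
F local [ 1.3 -0.  -0.1] j [ 0.47  0.7  -0.03  2.11 -0.54  0.    0.59]
R in stand
 [[ 0.002  0.945  0.327]
 [ 1.    -0.003  0.002]
 [ 0.003  0.327 -0.945]]
-80 [-39.  -6. 136.] [ 0.03 -0.57  0.34  1.41 -0.02 -0.03]
-90 [-42.  -6. 126.] [-0.   -0.19  0.33  0.    0.    0.  ]
-100 [-43.  -6. 117.] [ 0.   -0.12  0.36  0.    0.    0.  ]
-110 [-43.  -6. 111.] [-0.   -0.06  0.25  0.    0.    0.  ]
-120 [-43.  -6. 105.] [ 0.   -0.03  0.22  0.    0.    0.  ]
-130 [-42.  -6.  99.] [ 0.   -0.    0.24  0.    0.    0.  ]
-140 [-40.  -6.  93.] [0.   0.03 0.25 0.   0.   0.  ]
-150 [-37.  -6.  88.] [-0.    0.07  0.25  0.    0.    0.  ]
-160 [-32.  -6.  82.] [0.   0.12 0.25 0.   0.   0.  ]
```

Request:
carry_out:
  moves:
    - [0,-0.28,0.17,0.7,0,0]
    - [0,-0.28,0.17,0.7,0,0]
    - [0,-0.19,0.33,0,0,0]
    - [0,-0.12,0.36,0,0,0]
    - [0,-0.06,0.25,0,0,0]
    - [0,0,0,0,0,0]

```text
time_s: 14.82
tool_pos: [461.2, -256.4, 73.2]
eef_rot: [[0.396, 0.898, 0.192], [0.918, -0.387, -0.082], [0.001, 0.209, -0.978]]
wrist_force: [0.7, 0.4, -0.0]
finger_gap: -0.2
grip_force: 0.0
```

Run:
```python
from h import *
p,R=st(); print("tip",(RS.T@(p+R@[0,0,TIP]-S)).round(1)); s=manip.snapshot('side')['pixels']
cv2.imwrite('pics/s6.png',s); print(colors(s))
f=np.radians(12)
for t in range(-120,-166,-10):
    T,f=arc2(t,f); print(t,T.round(0),units(p,R,T,f).round(2)); p,R=pose(T,f)
```

```text
t 14.82 pos [ 461.2 -256.4   73.2] local [-35.4  -6.4  73.2] gap -0.2 grip 0.0
F local [ 0.5  0.6 -0. ] j [ 0.41  0.77  0.08  2.05 -0.55  0.13  0.59]
R in stand
 [[ 0.001  0.978  0.209]
 [ 1.    -0.001  0.001]
 [ 0.001  0.209 -0.978]]
tip [-43.4  -6.4 110.3]
{'red': (3, [392, 197]), 'green': (460, [371, 226])}
-120 [-43.  -6. 105.] [ 0.02 -0.02  0.21  0.01 -0.01 -0.01]
-130 [-42.  -6.  99.] [ 0.   -0.    0.24  0.    0.    0.  ]
-140 [-40.  -6.  93.] [0.   0.03 0.25 0.   0.   0.  ]
-150 [-37.  -6.  88.] [-0.    0.07  0.25  0.    0.    0.  ]
-160 [-32.  -6.  82.] [0.   0.12 0.25 0.   0.   0.  ]
```

Request:
carry_out:
  moves:
    - [0,-0.02,0.21,0,0,0]
    - [0,0,0.24,0,0,0]
    - [0,0.03,0.25,0,0,0]
    - [0,0.07,0.25,0,0,0]
    - [0,0.12,0.25,0,0,0]
    - [0,0,0,0,0,0]
    - [0,0,0,0,0,0]

```text
time_s: 15.45
tool_pos: [470.7, -260.4, 45.3]
eef_rot: [[0.396, 0.898, 0.192], [0.918, -0.387, -0.081], [0.002, 0.208, -0.978]]
wrist_force: [-0.1, 0.0, -0.0]
finger_gap: -0.1
grip_force: 0.0
```

Run:
```python
from h import *
p,R=st(); print("tip",(RS.T@(p+R@[0,0,TIP]-S)).round(1)); s=manip.snapshot('side')['pixels']
cv2.imwrite('pics/s7.png',s); print(colors(s)); f=np.radians(12)
t=manip.snapshot('top')['pixels']
cv2.imwrite('pics/c7.png',np.hstack([cv2.resize(s[170:270,325:425],(400,400),interpolation=cv2.INTER_CUBIC),cv2.resize(t[150:250,345:445],(400,400),interpolation=cv2.INTER_CUBIC)]))
```

```text
t 15.45 pos [ 470.7 -260.4   45.3] local [-25.1  -6.3  45.3] gap -0.1 grip 0.0
F local [-0.1 -0.  -0. ] j [ 0.43  0.84  0.04  2.03 -0.55  0.08  0.6 ]
R in stand
 [[ 0.001  0.978  0.208]
 [ 1.    -0.001  0.002]
 [ 0.002  0.208 -0.978]]
tip [-33.   -6.3  82.4]
{'red': (3, [392, 197]), 'green': (420, [371, 228])}
```

View pics/c7.png

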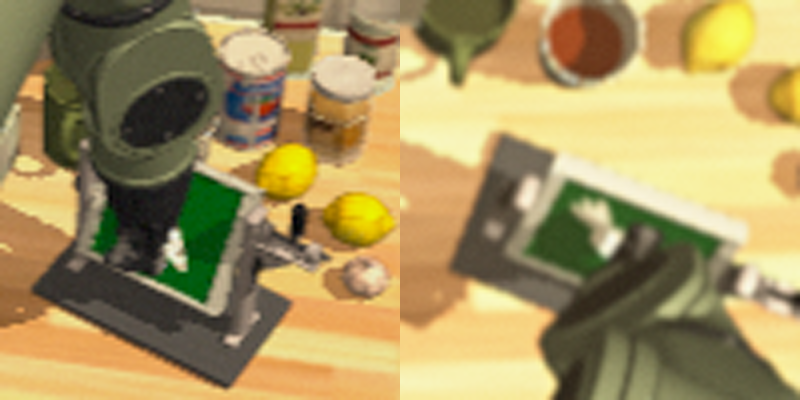

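The panel shows its green face, leaning back. In the right half its far upper corners are at about (557,155) and (747,228). I'll work out the lean from these.

Run:
```python
from h import *
top=manip.snapshot('top'); ob=np.array([[345+157/4,150+155/4],[345+347/4,150+228/4]])-.4
for L in range(0,75,10):
    l=np.radians(L); x=65*np.sin(l)+9*np.cos(l); z=115+65*np.cos(l)-9*np.sin(l)
    P=[S+RS@np.array([x,y,z]) for y in(77,-77)]
    print(L,(proj(top,P)-ob).round(1).tolist())
p,R=st()
print("up", units(p,R,[-70,-6,82],np.radians(12)).round(2), units(p,R,[-70,-6,250],0).round(2))
```

```text
0 [[-3.4, 7.0], [-2.5, 7.8]]
10 [[-2.2, 3.6], [-1.5, 4.3]]
20 [[-1.2, 0.6], [-0.6, 1.1]]
30 [[-0.4, -2.1], [-0.1, -1.7]]
40 [[0.2, -4.3], [0.1, -4.0]]
50 [[0.5, -6.0], [0.0, -5.9]]
60 [[0.6, -7.1], [-0.3, -7.2]]
70 [[0.4, -7.6], [-0.9, -7.8]]
t 15.6 pos [ 470.7 -260.4   45.9] local [-25.1  -6.3  45.9] gap 0.4 grip 0.0
F local [-0.2  0.1  0.3] j [ 0.43  0.83  0.04  2.03 -0.55  0.08  0.6 ]
R in stand
 [[ 0.001  0.978  0.209]
 [ 1.    -0.001  0.001]
 [ 0.002  0.209 -0.978]]
up [ 0.01 -1.46 -0.27  0.02 -0.02 -0.01] [ 0.02 -0.37 -6.87  2.42 -0.02 -0.01]
```

The lean is about 23°. I'll retreat up, set the tool vertical, and straddle the upper edge near its right end bar.

Request:
carry_out:
  moves:
    - [0,-0.1,-0.9,0,0,0]
    - [0,0,-0.98,0,0,0]
    - [0,0,-0.98,0,0,0]
    - [0,0,-0.98,0,0,0]
    - [0,0,-0.98,0,0,0]
    - [0,0,-0.98,0,0,0]
    - [0,0,-0.98,0,0,0]
    - [0,0,0,0,0,0]

```text
time_s: 16.27
tool_pos: [436.2, -246.1, 214.9]
eef_rot: [[0.396, 0.897, 0.197], [0.918, -0.387, -0.083], [0.002, 0.214, -0.977]]
wrist_force: [-0.6, -0.2, 0.4]
finger_gap: -0.3
grip_force: 0.0
```

Request:
carry_out:
  moves:
    - [0,0,0,0.8,0,0]
    - [0,0,0,0.8,0,0]
    - [0,0,0,0.8,0,0]
    - [0,0,0,0,0,0]
    - [0,0,0,0,0,0]
  gripper: 0.8

```text
time_s: 16.68
tool_pos: [436.1, -245.7, 210.5]
eef_rot: [[0.395, 0.919, 0.002], [0.919, -0.395, 0.001], [0.002, 0.002, -1.0]]
wrist_force: [-0.6, -1.0, 0.5]
finger_gap: 60.5
grip_force: 0.0
```

Run:
```python
from h import *
p,R=st(); print("tip",(RS.T@(p+R@[0,0,TIP]-S)).round(1))
print(units(p,R,[12,-61,155],0).round(2))
```

```text
t 16.68 pos [ 436.1 -245.7  210.5] local [-62.8  -6.4 210.5] gap 60.5 grip 0.0
F local [-0.2 -1.2  0.5] j [ 0.2   0.61  0.45  1.73 -0.34  0.87  0.39]
R in stand
 [[ 0.     1.     0.002]
 [ 1.    -0.     0.002]
 [ 0.002  0.002 -1.   ]]
tip [-62.8  -6.5 248.5]
[-2.19  2.99  3.74  0.02 -0.02 -0.  ]
```

Request:
carry_out:
  moves:
    - [-0.73,1,0,0,0,0]
    - [-0.73,1,0,0,0,0]
    - [-0.73,1,0,0,0,0]
    - [0,0,0.75,0,0,0]
    - [0,0,0.75,0,0,0]
    - [0,0,0.75,0,0,0]
    - [0,0,0.75,0,0,0]
    - [0,0,0.75,0,0,0]

```text
time_s: 17.35
tool_pos: [482.8, -325.5, 116.6]
eef_rot: [[0.396, 0.918, 0.003], [0.918, -0.396, 0.0], [0.002, 0.003, -1.0]]
wrist_force: [-0.2, -0.7, -0.0]
finger_gap: 68.4
grip_force: 0.0
```

Request:
carry_out:
  moves:
    - [0,0,0,0,0,0]
    - [0,-0.16,0,0,0,0]
    - [0,-0.16,0,0,0,0]
    - [0,-0.16,0,0,0,0]
    - [0,0,0,0,0,0]

```text
time_s: 17.77
tool_pos: [472.1, -321.0, 118.5]
eef_rot: [[0.396, 0.918, 0.004], [0.918, -0.396, -0.0], [0.001, 0.004, -1.0]]
wrist_force: [-0.1, -0.5, 0.7]
finger_gap: 68.1
grip_force: 0.4
```

Request:
carry_out:
  moves:
    - [0,0,0,0,0,0]
    - [0,0,0,0,0,0]
    - [0,0,0,0,0,0]
    - [0,0,0,0,0,0]
    - [0,0,0,0,0,0]
    - [0,0,0,0,0,0]
  gripper: 0
  newtons: 40

```text
time_s: 18.27
tool_pos: [472.2, -320.8, 117.3]
eef_rot: [[0.396, 0.918, 0.002], [0.918, -0.396, 0.001], [0.002, 0.001, -1.0]]
wrist_force: [1.0, -0.2, 5.4]
finger_gap: 16.9
grip_force: 40.8
```

Run:
```python
from h import *
p,R=st(); print("tip",(RS.T@(p+R@[0,0,TIP]-S)).round(1)); s=manip.snapshot('side')['pixels']; print(colors(s)); cv2.imwrite('pics/s8.png',s)
```

```text
t 18.27 pos [ 472.2 -320.8  117.3] local [ 1.000e-01 -6.110e+01  1.173e+02] gap 16.9 grip 40.8
F local [1.  0.1 5.4] j [ 0.36  0.83  0.38  1.6  -0.4   0.78  0.5 ]
R in stand
 [[ 0.001  1.     0.001]
 [ 1.    -0.001  0.002]
 [ 0.002  0.001 -1.   ]]
tip [ 1.000e-01 -6.120e+01  1.553e+02]
{'red': (0, None), 'green': (512, [365, 225])}
```

The panel is clamped upright between vertical pads with a gap of 16.9 mm and no side force. I'll release, go to the drawn knob and grip it.

Request:
carry_out:
  moves:
    - [0,0,0,0,0,0]
    - [0,0,0,0,0,0]
    - [0,0,0,0,0,0]
    - [0,0,-0.6,0,0,0]
    - [0,0,-0.9,0,0,0]
    - [0,0,-0.9,0,0,0]
    - [0,0,-0.9,0,0,0]
    - [0,0,-0.7,0,0,0]
  gripper: 0.5

```text
time_s: 18.98
tool_pos: [472.0, -321.0, 218.8]
eef_rot: [[0.396, 0.918, 0.002], [0.918, -0.396, 0.001], [0.001, 0.002, -1.0]]
wrist_force: [-0.2, 0.1, 0.6]
finger_gap: 42.8
grip_force: 0.0
```

Request:
carry_out:
  moves:
    - [-0.88,0,0,0,0,0]
    - [-0.88,0,0,0,0,0]
    - [-0.88,0,0,0,0,0]
    - [0,0,0.9,0,0,0]
    - [0,0,0.9,0,0,0]
    - [0,0,0.85,0,0,0]
    - [0,0,0,0,0,0]
    - [0,0,0,0,0,0]

```text
time_s: 19.65
tool_pos: [445.8, -381.3, 150.8]
eef_rot: [[0.396, 0.918, 0.001], [0.918, -0.396, 0.002], [0.002, -0.0, -1.0]]
wrist_force: [0.3, -0.4, 0.9]
finger_gap: 43.0
grip_force: 0.0
```

Run:
```python
from h import *
p,R=st(); print("to knob",units(p,R,[0,-127.6,188],0).round(2))
```

```text
t 19.65 pos [ 445.8 -381.3  150.8] local [  -0.2 -127.2  150.8] gap 43.0 grip 0.0
F local [ 0.4 -0.3  0.9] j [ 0.47  0.81  0.39  1.5  -0.36  0.9   0.57]
R in stand
 [[ 0.001  1.    -0.   ]
 [ 1.    -0.001  0.002]
 [ 0.002 -0.    -1.   ]]
to knob [-0.02  0.01  0.03 -0.   -0.02 -0.01]
```

Request:
carry_out:
  moves:
    - [0,0,0,0,0,0]
    - [0,0,0,0,0,0]
    - [0,0,0,0,0,0]
    - [0,0,0,0,0,0]
    - [0,0,0,0,0,0]
    - [0,0,0,0,0,0]
  gripper: 0
  newtons: 25

```text
time_s: 20.15
tool_pos: [446.2, -381.7, 152.1]
eef_rot: [[0.396, 0.918, 0.003], [0.918, -0.396, 0.0], [0.001, 0.003, -1.0]]
wrist_force: [-3.4, 1.9, 9.0]
finger_gap: 13.8
grip_force: 24.5
```

Request:
carry_out:
  moves:
    - [0.15,0,0,0,0,0]
    - [0.15,0,0,0,0,0]
    - [0.1,0,0,0,0,0]
    - [0,0,0,0,0,0]

```text
time_s: 20.48
tool_pos: [450.1, -372.5, 152.2]
eef_rot: [[0.395, 0.918, 0.003], [0.918, -0.395, -0.0], [0.001, 0.003, -1.0]]
wrist_force: [-2.4, 1.9, 8.1]
finger_gap: 13.7
grip_force: 24.5
```

```bash
python3 -c "
from h import *
st()"
```

```text
t 20.48 pos [ 450.1 -372.5  152.2] local [   0.2 -117.3  152.2] gap 13.7 grip 24.5
F local [-3.   0.8  8.1] j [ 0.45  0.8   0.4   1.52 -0.37  0.89  0.56]
R in stand
 [[ 0.001  1.     0.003]
 [ 1.    -0.001  0.001]
 [ 0.001  0.003 -1.   ]]
```

It has entered the slot without butting (10 mm in). Now I'll push it home.

Request:
carry_out:
  moves:
    - [0.12,0,0,0,0,0]
    - [0.12,0,0,0,0,0]
    - [0.08,0,0,0,0,0]
    - [0,0,0,0,0,0]

```text
time_s: 20.82
tool_pos: [452.5, -366.8, 152.2]
eef_rot: [[0.396, 0.918, 0.002], [0.918, -0.396, -0.003], [-0.002, 0.003, -1.0]]
wrist_force: [-4.3, -7.0, 4.9]
finger_gap: 13.5
grip_force: 24.5
```

```bash
python3 -c "
from h import *
st()"
```

```text
t 20.82 pos [ 452.5 -366.8  152.2] local [   0.2 -111.2  152.2] gap 13.5 grip 24.5
F local [-1.2 -8.1  4.9] j [ 0.43  0.8   0.4   1.52 -0.37  0.89  0.55]
R in stand
 [[ 0.002  1.     0.003]
 [ 1.    -0.002 -0.002]
 [-0.002  0.003 -1.   ]]
```

The home stop is reached: y is -111 as at the start, with 8 N of resistance. I'll give it one more small push, release, rise clear and look.

Request:
carry_out:
  moves:
    - [0.06,0,0,0,0,0]
    - [0,0,0,0,0,0]

```text
time_s: 20.98
tool_pos: [452.6, -366.5, 152.2]
eef_rot: [[0.397, 0.918, 0.002], [0.918, -0.397, -0.004], [-0.003, 0.003, -1.0]]
wrist_force: [-7.8, -13.1, 2.1]
finger_gap: 13.6
grip_force: 24.4
```

Request:
carry_out:
  moves:
    - [0,0,0,0,0,0]
    - [0,0,0,0,0,0]
    - [0,0,0,0,0,0]
    - [0,0,-0.6,0,0,0]
    - [0,0,-0.9,0,0,0]
    - [0,0,-0.9,0,0,0]
    - [0,0,-0.9,0,0,0]
    - [0,0,0,0,0,0]
  gripper: 0.6

```text
time_s: 21.65
tool_pos: [454.6, -364.5, 237.4]
eef_rot: [[0.395, 0.919, 0.006], [0.919, -0.395, -0.002], [0.0, 0.007, -1.0]]
wrist_force: [0.2, 0.3, 1.0]
finger_gap: 51.1
grip_force: 0.0
```

Request:
carry_out:
  moves:
    - [0,-0.8,-0.5,0,0,0]
    - [0.2,-0.8,-0.5,0,0,0]
    - [0.2,-0.6,-0.5,0,0,0]
    - [0,0,0,0,0,0]

```text
time_s: 21.98
tool_pos: [406.0, -331.9, 273.2]
eef_rot: [[0.396, 0.918, 0.004], [0.918, -0.396, 0.0], [0.002, 0.004, -1.0]]
wrist_force: [0.1, -0.5, 1.0]
finger_gap: 50.6
grip_force: 0.0
```

Run:
```python
from h import *
p,R=st(); w=manip.snapshot('wrist'); s=manip.snapshot('side')['pixels']; print(colors(s))
a=cv2.resize(w['pixels'][0:300,200:520],(426,400)); b=cv2.resize(s[180:270,325:415],(370,370),interpolation=cv2.INTER_CUBIC)
c=np.zeros((400,796,3),np.uint8); c[:,:426]=a; c[:370,426:]=b; cv2.imwrite('pics/c9.png',c)
```

```text
t 21.98 pos [ 406.  -331.9  273.2] local [-56.3 -97.5 273.2] gap 50.6 grip 0.0
F local [ 0.3 -0.4  1. ] j [ 0.38  0.58  0.47  1.54 -0.29  1.09  0.5 ]
R in stand
 [[ 0.001  1.     0.004]
 [ 1.    -0.001  0.002]
 [ 0.002  0.004 -1.   ]]
{'red': (0, None), 'green': (536, [366, 225])}
```

View pics/c9.png

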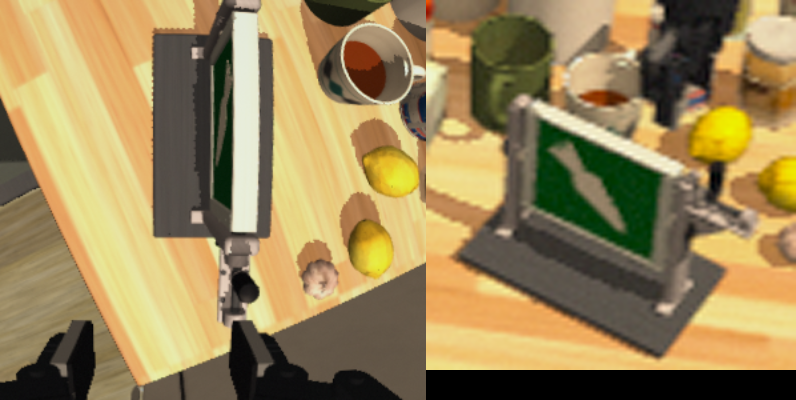

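The green carrot face looks out upright to the front (about (600,190)), and the knob is back in its home place (about (245,290)). The lemons, garlic and mug are where they were, and the arm is clear. Handing in.

```bash
python3 -c "
from plant import manip
print(manip.hand_in())"
```

```text
the job is handed in; nothing more can be done
None
```

The bolt was drawn, the sign turned half a turn so the green carrot face is upright to the front, and the bolt pushed home to its stop; I saw nothing disturbed around the stand, though the chopping board wasn't in the last pictures, and the job is handed in with no verdict returned.

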